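# Hook a dropped lens collar out from behind the tap guard

### The arm

A 6-joint arm with a two-finger parallel gripper is mounted at the origin on the work surface. World frame = base frame: x ahead of the robot, y to its left, z up, the work surface at z = 0. Lengths are in mm, angles in rad, forces in N, time in s.
With the tool pointing down it reaches from about 300 to 775 mm from the base axis. Payload 14.6 kg.
Tool frame: the origin (TCP) lies at the very end of the fingers, on their centre line; the grasp point (between the pads) lies 19 mm behind it; y points along the fingers, z is the direction in which the jaws open and shut, and the axes are right-handed (so a half turn about y gives the same grasp; the last joint's range is limited). The gripper opens to 94 mm and grips with 3 to 60 N. Pads are 16 mm wide; open, the fingers measure 119 mm over their backs; the gripper's body (75 mm by 177 mm) begins 78 mm behind the grasp point.
Start: joints at [1.035, 0.3, 1.521, -0, 1.321, -0.067], TCP at [248.495, 490.652, 205.446] pointing down, gripper open.
Joint ranges: [-3.03, 3.03], [-0.79, 2.21], [0.23, 2.52], [-1.04, 4.18], [0, 3.07], [-2.55, 2.55]. Speed limits (rad/s): [2.22, 2.22, 2.57, 3.14, 3.14, 3.14].

### API

Orientations are given as [roll, pitch, yaw] about the fixed x, y, z axes, in that order (R = Rz(yaw) Ry(pitch) Rx(roll)).
In Python, from cell import monitor, optics, manip gives the robot as it stands.
- The arm moves only by the shell command python3 -m creep 'ROWS' [FORCE]. ROWS is JSON, a list of rows, each an object of numbers: "tx", "ty", "tz": the shift along the tool's x, y, z scaled (see below); "turn": the turn about the tool's y scaled (see below); "fingers": the finger opening in mm, from 0 to 94. In form: [{"tx": .., "ty": .., "tz": .., "turn": .., "fingers": ..}, ...]. A call has 1 to 20 rows; each row is the pose to reach, as a shift and turn from the pose measured when the call began, along the tool's axes at that moment, turning the shorter way round; what a row does not reach only later rows make up. The controller multiplies each number of a shift by 200 mm and each number of a turn by pi rad. A row lasts 1/10 s, in which the tool goes at most 50 mm and 8.59 degrees, less where a joint would pass 70% of its speed; a pose out of reach is approached as far as the arm can. A call with a number of a shift or a turn outside -1 to 1 is refused whole. A call with a gripper value outside its range is refused whole. The fingers move at their own pace and stop on an object; FORCE is the grip in N (left out, the last holds). Time passes only in rows, so rows that repeat a pose let the fingers close. It gives the time, the measured TCP pose, the force and the opening at its end, in the units of the state.
- monitor.read_state(): the state, without advancing time (a new reading comes with each control period).
- optics.camera(name): name is "scene" or "top" or "wrist"; returns a dict with "frame" (420x560x3 uint8, red, green, blue), "range_z" (420x560 float32, mm along the optical axis (not along the pixel's ray), 0 where there is no reading), "fx", "fy", "cx", "cy" (pixels), "R" (3x3) and "t" (3): a world point X has camera coordinates R X + t; the wrist camera has in their place "mount" (4x4, takes a point from camera to tool coordinates, whose origin is the TCP and whose axes are the tool frame's). Camera axes: x right, y down, z forward; pixel columns grow to the right and rows downward; lengths in mm; the calibration is good to about 2 mm. The wrist camera is an equidistant fisheye: a pixel r from the principal point sees the ray r / f radians off the axis. A picture is of the moment at which its call begins: read the wrist's pose just before it.
- manip.sign_off(): hands the job in, once; it reports no verdict.
The state is a dict: "clock": time; "joints": joint angles; "qd": joint speeds; "effort": joint torques, N m; "eef_pos": TCP position; "eef_rot": TCP orientation; "wrist_force": force on the tool from outside, world axes, zero at the start; "moment": the same for the moment, N m; "finger_gap": finger opening in mm.
Only numpy, scipy, OpenCV 4.12 (cv2) and the standard library are available. Lean on these libraries where they do the work, as an engineer would, in place of code of your own. Each camera call takes 0.05 s, during which the arm holds its last target.

### The job

The brass lens collar has rolled behind the fixed blue bar guard, out of reach of the hand. Without touching the collar with the fingers, take the orange-handled hooked rod, reach its hook in under the front of the guard to the brass collar and draw the collar out until it lies flat on the bench clear in front of the guard, then set the rod down standing on its flat handle base and let go. Leave the black collar behind the guard where it lies.

Things in the scene. Friction and masses are not known exactly. Their poses are not given: they have to be found in the camera images.
- hook_grip (a point): Centre of the hooked rod's orange handle: block 90 long (x) x 26 wide (y) x 44 mm high, on its flat base on a 3 mm green mat. An 8 mm steel rod runs out along +x, its axis 28 mm above the base, to an 8 mm prong bent straight down 190 mm from this point, tip 3 mm above base level. 0.18 kg, balanced in the handle. Not the blue-handled straight rod beside it.
- brass_ring (a point): Centre (half-way up) of the brass collar, a loose plain ring lying flat on the bench behind the guard: 44 mm outside diameter, 30 mm bore, 12 mm high, about 60 g, z axis up. The hook's prong goes into its bore from above.
- black_ring (a point): Centre (half-way up) of the black plastic collar, the same size as the brass one and lying flat beside it behind the guard, centres 60 mm or more apart. To be left alone.
- guard: Blue bar guard fixed to the bench (height 0), 300 wide (y) x 170 deep (x) x 110 mm high. Origin: bench level, middle of its front edge; +x leads in behind it, -x out to the front. Front open from bench to 80 mm up, between 12 mm posts at y = -150 and 150; plate and roof bars above. Red taps at its closed back reach to x = 131. Collars lie at x 50 to 80, y up to 60 mm either side.

How it is judged:
By the outcome, as a careful person would: the job done as asked, in the order asked, and still so for the second after the job is handed in, with the robot touching nothing.
It also fails if it takes over 42 s, if anything falls off the work surface, if the arm or the gripper's body presses on something with over 40 N, if the wrist force passes 120 N, or if a joint passes its speed limit or range.

## Working session

There is one attempt and no reset: what is moved stays moved. The work goes in short steps, Python scripts to look and compute and a shell command to move; the robot and the scene stay as the last step left them, time stands still between calls to the robot, and variables do not carry over. Pictures are saved under pics/ and viewed, and the job is handed in when it is done.

```bash
ls -la; mkdir -p pics
python3 - <<'E'
from cell import monitor, optics, manip
import cv2
print(monitor.read_state())
for n in ["scene","top"]:
    c=optics.camera(n)
    cv2.imwrite(f"pics/{n}0.png",c["frame"][:,:,::-1])
    print(n,{k:c[k] for k in c if k not in("frame","range_z")})
E
```

```text
total 12
drwxr-xr-x  3 agent agent 4096 Dec  7 05:03 .
drwxr-xr-x 23 root  root  4096 Dec  7 05:03 ..
drwxr-xr-x  2 agent agent 4096 Dec  7 05:03 pics
{'clock': 0.0, 'joints': array([ 1.03539774e+00,  3.00464708e-01,  1.52157954e+00, -1.34913964e-05,
        1.32067348e+00, -6.65635072e-02]), 'qd': array([ 1.45305078e-05,  1.03102555e-03,  4.14433495e-04,  3.39655337e-04,
       -6.95295890e-04,  3.82429970e-04]), 'effort': array([-7.10503482e-04, -5.31806803e+01, -3.52747250e+01,  7.07675633e-02,
        2.43817287e-02, -5.17507726e-05]), 'eef_pos': array([248.37329199, 490.43830245, 204.89048106]), 'eef_rot': array([-1.57191978e+00,  6.17947979e-05, -4.68831772e-01]), 'wrist_force': array([ 0.10885089, -0.28921145, -0.04033404]), 'moment': array([-0.03082428, -0.02362384,  0.03659172]), 'finger_gap': 94.36676589802724}
scene {'fx': 493.1304972104895, 'fy': 493.1304972104895, 'cx': 279.88501271048864, 'cy': 213.52933181466395, 'R': array([[-0.86868923,  0.49510553, -0.01579683],
       [ 0.4240198 ,  0.72672203, -0.54044638],
       [-0.25609809, -0.47617812, -0.84123015]]), 't': array([ 481.15188501, -188.74998648, 1148.74598059])}
top {'fx': 446.11581755590026, 'fy': 446.11581755590026, 'cx': 270.71228022465704, 'cy': 209.4045257931916, 'R': array([[-0.02885147, -0.99953177,  0.01019019],
       [-0.99769768,  0.02816958, -0.06169121],
       [ 0.06137527, -0.01194661, -0.99804326]]), 't': array([ -25.36208733,  531.69235282, 1020.01106628])}
```

View pics/scene0.png

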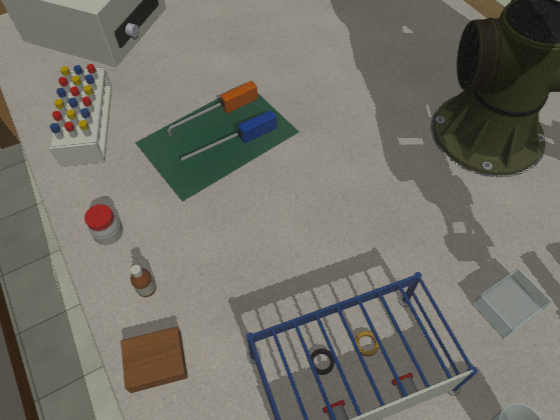

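View pics/top0.png

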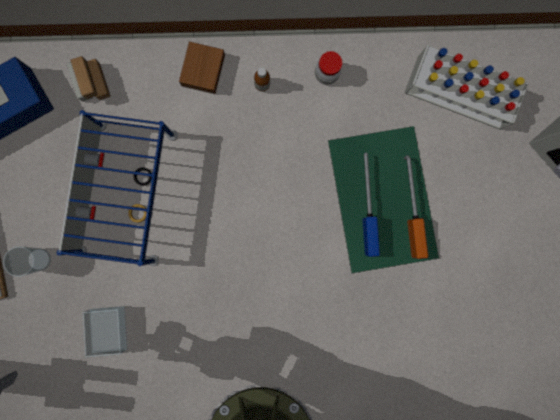

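The scene view shows the orange-handled rod at about (240,97) on the mat, the brass ring at (367,343) and the black ring at (321,361). In the top view the orange handle is at (419,240) with its rod running up to (409,157). The guard is on the left with its front facing right, and the brass ring is at (138,214). Next I'll measure these.

```bash
cat > h.py <<'E'
import numpy as np, cv2
from cell import monitor, optics, manip
def cloud(c):
    d=c["range_z"].astype(float); v,u=np.indices(d.shape)
    P=np.stack([(u-c["cx"])/c["fx"]*d,(v-c["cy"])/c["fy"]*d,d],-1)
    W=(P-c["t"])@c["R"]; W[d<=0]=np.nan
    return W
def proj(c,X):
    p=np.asarray(X)@c["R"].T+c["t"]; return np.stack([p[...,0]/p[...,2]*c["fx"]+c["cx"],p[...,1]/p[...,2]*c["fy"]+c["cy"]],-1)
def bp(c,uv,z):  # pixel -> plane z
    r=np.array([(uv[0]-c["cx"])/c["fx"],(uv[1]-c["cy"])/c["fy"],1.]); o=-c["R"].T@c["t"]; k=c["R"].T@r
    return o+k*(z-o[2])/k[2]
E
python3 - <<'E'
from h import *
for n in ["top","scene"]:
    c=optics.camera(n); np.savez(f"{n}0.npz",**c); W=cloud(c); f=c["frame"]
    hsv=cv2.cvtColor(f,cv2.COLOR_RGB2HSV); H,S,V=[hsv[...,i].astype(int) for i in range(3)]
    ok=np.isfinite(W[...,2])
    m=(H>5)&(H<14)&(S>200)&(V>90)&ok
    k,l,st,ce=cv2.connectedComponentsWithStats(m.astype(np.uint8)); 
    for i in range(1,k):
        if st[i,4]>60:
            Q=W[l==i]; print(n,"orange",st[i],Q.min(0).round(),Q.max(0).round(),np.median(Q,0).round(1))
            T=Q[Q[:,2]>42]; 
            if len(T)>20: print("top",len(T), cv2.minAreaRect(T[:,:2].astype(np.float32)), np.median(T[:,2]))
    m=(H>18)&(H<30)&(S>120)&(V>60)&ok&(W[...,2]<25)&(W[...,1]>150)
    k,l,st,ce=cv2.connectedComponentsWithStats(m.astype(np.uint8))
    for i in range(1,k):
        if st[i,4]>15: print(n,"brass",st[i],W[l==i].min(0).round(),W[l==i].max(0).round())
    # guard blue
    m=(H>105)&(H<125)&(S>130)&ok&(W[...,1]>100)&(W[...,0]>200)&(W[...,2]>60)
    k,l,st,ce=cv2.connectedComponentsWithStats(m.astype(np.uint8))
    for i in range(1,k):
        if st[i,4]>100: print(n,"blue",st[i],W[l==i].min(0).round(),W[l==i].max(0).round())
    a=f[90:280,50:220] if n=="top" else f[240:420,230:480]
    cv2.imwrite(f"pics/{n}_guard.png",cv2.resize(a,None,fx=3.1,fy=3.1,interpolation=cv2.INTER_CUBIC)[:,:,::-1])
    a=f[120:280,320:450] if n=="top" else f[60:200,130:310]
    cv2.imwrite(f"pics/{n}_mat.png",cv2.resize(a,None,fx=3.6,fy=3.6,interpolation=cv2.INTER_CUBIC)[:,:,::-1])
E
```

```text
top orange [412 219  16  39 404] [ 412. -389.   41.] [ 498. -359.   53.] [ 454.9 -373.1   47.1]
top 402 ((454.9539489746094, -373.2320556640625), (87.01878356933594, 25.620773315429688), 4.705699443817139) 47.05607184545149
top brass [134 204  11   4  22] [545. 256.   6.] [553. 278.  15.]
top brass [129 210  17  12  60] [513. 252.   5.] [539. 289.  16.]
top blue [   0   58   42   68 1648] [734. 468.  60.] [883. 559.  75.]
top blue [  57  122  112  143 1366] [418. 185.  61.] [719. 410. 114.]
top blue [ 79 146  57  10 110] [649. 246. 100.] [673. 368. 114.]
top blue [ 64 234  73  11 133] [460. 245. 105.] [486. 395. 116.]
scene orange [221  82  35  22 260] [ 411. -385.   34.] [ 498. -357.   51.] [ 456.6 -370.2   47. ]
top 249 ((453.84423828125, -371.3690185546875), (86.99588775634766, 25.758663177490234), 4.410855293273926) 47.07485655553787
scene brass [355 331  24  24 198] [514. 251.  -0.] [552. 294.  17.]
scene blue [ 247  272  204  148 2339] [416. 186. 100.] [740. 398. 115.]
scene blue [422 283  55  91 200] [422. 256. 107.] [452. 412. 114.]
```

View pics/top_guard.png

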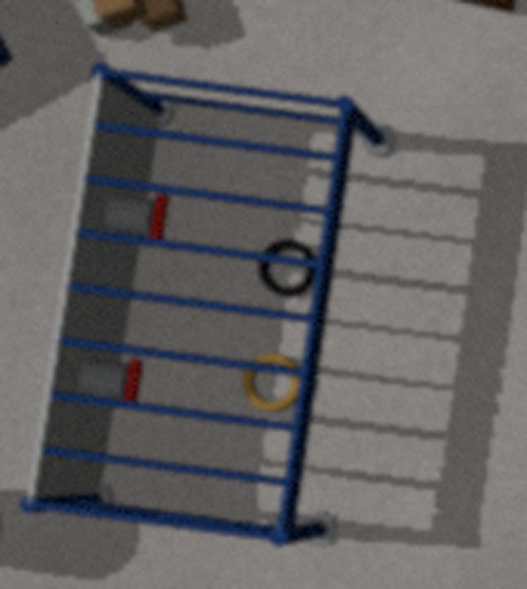

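View pics/scene_guard.png

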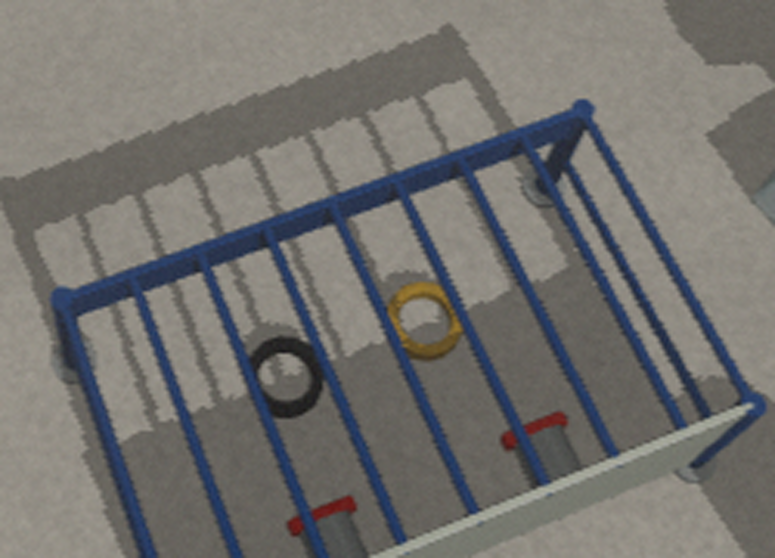

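View pics/top_mat.png

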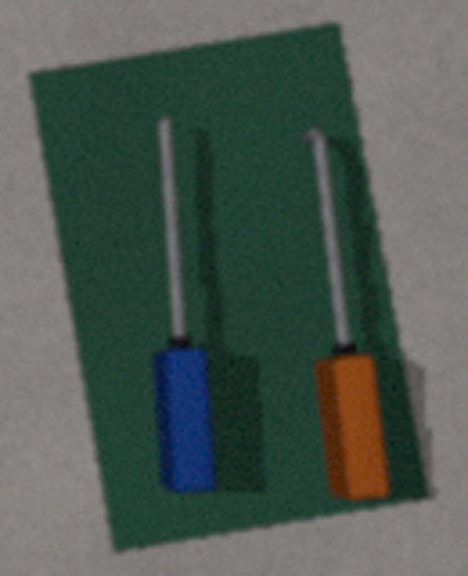

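The guard crops show that the gap between the brass ring (273,382) and the black ring (289,267) is clear, and that both lie just inside the front bar. The mat crop shows the hook bend at (312,133). I'll convert these to world positions.

Run:
```python
from h import *
T=dict(np.load("top0.npz")); S=dict(np.load("scene0.npz"))
tg=lambda u,v:(u/3.1+50-.5,v/3.1+90-.5); sg=lambda u,v:(u/3.1+230-.5,v/3.1+240-.5)
p=lambda *a:print(a[0],*[np.round(x,1) for x in a[1:]])
A=bp(T,tg(345,104),107);B=bp(T,tg(283,537),107);p("top corners",A,B,np.linalg.norm(A-B))
A=bp(S,sg(62,300),107);B=bp(S,sg(583,108),107);p("scene corners",A,B,np.linalg.norm(A-B))
p("feet top",bp(T,tg(384,141),2),bp(T,tg(325,527),2))
p("feet scene",bp(S,sg(72,365),2),bp(S,sg(545,190),2))
p("rear top",bp(T,tg(98,70),107),bp(T,tg(32,505),107))
p("brass",bp(T,tg(273,382),9),bp(S,sg(424,320),9))
p("black",bp(T,tg(289,267),9),bp(S,sg(286,377),9))
p("bend top",bp(T,(312/3.6+319.5,133/3.6+119.5),35),bp(T,(345/3.6+319.5,347/3.6+119.5),35))
# handle
for c in (T,S):
    W=cloud(c);h=cv2.cvtColor(c["frame"],cv2.COLOR_RGB2HSV).astype(int)
    m=(h[...,0]>5)&(h[...,0]<14)&(h[...,1]>200)&(h[...,2]>90)&(W[...,2]>42)&(W[...,0]<500)&(W[...,0]>400)&(W[...,1]<-330)
    Q=W[m][:,:2]; Q=Q-0; u=np.linalg.svd(Q-Q.mean(0),full_matrices=0)[2][0]; p("axis",np.degrees(np.arctan2(u[1],u[0])),Q.mean(0))
```

```text
top corners [717.  190.4 107. ] [420.8 236.4 107. ] 299.7
scene corners [716.1 190.3 107. ] [417.9 237.7 107. ] 301.9
feet top [715.2 185.3   2. ] [422.2 234.2   2. ]
feet scene [718.4 191.7   2. ] [420.5 241.    2. ]
rear top [745.2 360.1 107. ] [447.3 405.4 107. ]
brass [532.2 270.    9. ] [532.  271.7   9. ]
black [619.  257.1   9. ] [617.8 259.8   9. ]
bend top [ 643.1 -356.1   35. ] [ 505.4 -370.6   35. ]
axis -176.1 [ 454.8 -373.1]
axis 4.0 [ 454.8 -371.4]
```

```bash
cat >> h.py <<'E'
from scipy.spatial.transform import Rotation as Ro
def rel(target,yawdeg=None):
    s=monitor.read_state(); R=Ro.from_euler("xyz",s["eef_rot"]).as_matrix()
    d=R.T@(np.asarray(target,float)-s["eef_pos"])/200
    yaw=np.degrees(s["eef_rot"][2]); t=0 if yawdeg is None else -((yawdeg-yaw+180)%360-180)/180
    print("clock",round(s["clock"],2),"pos",s["eef_pos"].round(1),"rpy",np.degrees(s["eef_rot"]).round(2),"gap",round(s["finger_gap"],1),"F",s["wrist_force"].round(1),"j",s["joints"].round(2))
    print("tx ty tz turn:",d.round(4),round(t,4))
E
python3 -c "
from h import *
rel([350,60,205],-120); rel([455,-372.3,120],-175.2)"
```

```text
clock 0.2 pos [248.4 490.5 205.1] rpy [-90.04   0.   -26.86] gap 94.1 F [-0.2  0.1 -0.7] j [ 1.04  0.3   1.52 -0.    1.32 -0.07]
tx ty tz turn: [ 1.4257e+00  1.6000e-03 -1.6909e+00] 0.5174
clock 0.2 pos [248.4 490.5 205.1] rpy [-90.04   0.   -26.86] gap 94.1 F [-0.2  0.1 -0.7] j [ 1.04  0.3   1.52 -0.    1.32 -0.07]
tx ty tz turn: [ 2.8707  0.4278 -3.3817] 0.8241
```

```bash
python3 -m creep '[{"tx":0.85,"ty":0,"tz":-1,"turn":0.4,"fingers":60},{"tx":0.85,"ty":0,"tz":-1,"turn":0.4,"fingers":60},{"tx":0.85,"ty":0,"tz":-1,"turn":0.4,"fingers":60},{"tx":0.85,"ty":0,"tz":-1,"turn":0.4,"fingers":60},{"tx":0.85,"ty":0,"tz":-1,"turn":0.4,"fingers":60},{"tx":0.85,"ty":0,"tz":-1,"turn":0.4,"fingers":60},{"tx":0.85,"ty":0,"tz":-1,"turn":0.4,"fingers":60},{"tx":0.85,"ty":0,"tz":-1,"turn":0.4,"fingers":60},{"tx":0.85,"ty":0,"tz":-1,"turn":0.4,"fingers":60}]' 20; python3 -c "
from h import *
rel([380,-60,185],-175.2); rel([455,-372.3,120],-175.2)"
```

```text
clock: 1.1
eef_pos: [309.8, 235.1, 205.3]
eef_rot: [-1.571, -0.001, -1.732]
wrist_force: [-0.4, -0.6, -1.0]
finger_gap: 60.1
clock 1.1 pos [309.8 235.1 205.3] rpy [-9.001e+01 -3.000e-02 -9.922e+01] gap 60.1 F [-0.4 -0.6 -1. ] j [ 0.56 -0.07  1.93 -0.    1.28  0.72]
tx ty tz turn: [1.4001 0.1021 0.583 ] 0.4221
clock 1.1 pos [309.8 235.1 205.3] rpy [-9.001e+01 -3.000e-02 -9.922e+01] gap 60.1 F [-0.4 -0.6 -1. ] j [ 0.56 -0.07  1.93 -0.    1.28  0.72]
tx ty tz turn: [2.8812 0.4278 1.2034] 0.4221
```

```bash
python3 -m creep '[{"tx":1,"ty":0,"tz":0.44,"turn":0.42},{"tx":1,"ty":0,"tz":0.44,"turn":0.42},{"tx":1,"ty":0,"tz":0.44,"turn":0.42},{"tx":1,"ty":0,"tz":0.44,"turn":0.42},{"tx":1,"ty":0,"tz":0.44,"turn":0.42},{"tx":1,"ty":0,"tz":0.44,"turn":0.42},{"tx":1,"ty":0,"tz":0.44,"turn":0.42},{"tx":1,"ty":0,"tz":0.44,"turn":0.42},{"tx":1,"ty":0,"tz":0.44,"turn":0.42},{"tx":1,"ty":0,"tz":0.44,"turn":0.42}]'; python3 -c "
from h import *
rel([455,-372.3,110],-175.2)"
```

```text
clock 1.1 pos [309.8 235.1 205.3] rpy [-9.001e+01 -3.000e-02 -9.922e+01] gap 60.1 F [-0.4 -0.6 -1. ] j [ 0.56 -0.07  1.93 -0.    1.28  0.72]
tx ty tz turn: [2.8811 0.4778 1.2034] 0.4221$[0]: bad value
```

```bash
python3 -m creep '[{"tx":1,"ty":0,"tz":0.44,"turn":0.42,"fingers":60},{"tx":1,"ty":0,"tz":0.44,"turn":0.42,"fingers":60},{"tx":1,"ty":0,"tz":0.44,"turn":0.42,"fingers":60},{"tx":1,"ty":0,"tz":0.44,"turn":0.42,"fingers":60},{"tx":1,"ty":0,"tz":0.44,"turn":0.42,"fingers":60},{"tx":1,"ty":0,"tz":0.44,"turn":0.42,"fingers":60},{"tx":1,"ty":0,"tz":0.44,"turn":0.42,"fingers":60},{"tx":1,"ty":0,"tz":0.44,"turn":0.42,"fingers":60},{"tx":1,"ty":0,"tz":0.44,"turn":0.42,"fingers":60},{"tx":1,"ty":0,"tz":0.44,"turn":0.42,"fingers":60}]'; python3 -c "
from h import *
rel([455,-372.3,110],-175.2)"
```

```text
clock: 2.1
eef_pos: [364.5, 23.5, 205.4]
eef_rot: [-1.57, -0.0, -3.053]
wrist_force: [0.0, -0.3, 0.4]
finger_gap: 60.1
clock 2.1 pos [364.5  23.5 205.4] rpy [-8.9970e+01 -2.0000e-02 -1.7494e+02] gap 60.1 F [ 0.  -0.3  0.4] j [-0.04 -0.13  1.99 -0.    1.28  1.45]
tx ty tz turn: [-0.2762  0.4777  2.0112] 0.0014
```

```bash
python3 -m creep '[{"tx":-0.14,"ty":0,"tz":1,"turn":0,"fingers":60},{"tx":-0.14,"ty":0,"tz":1,"turn":0,"fingers":60},{"tx":-0.14,"ty":0,"tz":1,"turn":0,"fingers":60},{"tx":-0.14,"ty":0,"tz":1,"turn":0,"fingers":60},{"tx":-0.14,"ty":0,"tz":1,"turn":0,"fingers":60}]'; python3 -c "
from h import *
rel([455,-372.3,110],-175.2)"
```

```text
clock: 2.6
eef_pos: [410.3, -177.3, 205.0]
eef_rot: [-1.57, -0.001, -3.053]
wrist_force: [0.7, 0.6, -0.8]
finger_gap: 60.0
clock 2.6 pos [ 410.3 -177.3  205. ] rpy [-8.9960e+01 -6.0000e-02 -1.7493e+02] gap 60.0 F [ 0.7  0.6 -0.8] j [-0.49  0.07  1.8  -0.    1.28  0.99]
tx ty tz turn: [-0.1371  0.4753  0.9908] 0.0015
```

```bash
python3 -m creep '[{"tx":-0.137,"ty":0.47,"tz":0.991,"turn":0,"fingers":60},{"tx":-0.137,"ty":0.47,"tz":0.991,"turn":0,"fingers":60},{"tx":-0.137,"ty":0.47,"tz":0.991,"turn":0,"fingers":60},{"tx":-0.137,"ty":0.47,"tz":0.991,"turn":0,"fingers":60},{"tx":-0.137,"ty":0.47,"tz":0.991,"turn":0,"fingers":60},{"tx":-0.137,"ty":0.47,"tz":0.991,"turn":0,"fingers":60},{"tx":-0.137,"ty":0.47,"tz":0.991,"turn":0,"fingers":60}]'; python3 -c "
from h import *
rel([455,-372.3,9],-175.2)
c=optics.camera('wrist'); cv2.imwrite('pics/w1.png',c['frame'][:,:,::-1]); print({k:c[k] for k in c if k not in('frame','range_z')})"
```

```text
clock: 3.3
eef_pos: [454.9, -371.6, 110.8]
eef_rot: [-1.571, -0.002, -3.051]
wrist_force: [0.1, 1.1, 0.1]
finger_gap: 59.9
clock 3.3 pos [ 454.9 -371.6  110.8] rpy [-9.001e+01 -9.000e-02 -1.748e+02] gap 59.9 F [0.1 1.1 0.1] j [-0.75  0.47  1.51 -0.    1.16  0.73]
tx ty tz turn: [-0.0008  0.5091  0.0034] 0.0022
{'fx': 325.19226210127806, 'fy': 325.19226210127806, 'cx': 281.03948347652187, 'cy': 209.64783600613515, 'mount': array([[-1.94593167e-04,  9.63832987e-01,  2.66506915e-01,
        -7.81558304e+01],
       [ 3.30859094e-04, -2.66506843e-01,  9.63832970e-01,
        -1.80032154e+02],
       [ 9.99999926e-01,  2.75731546e-04, -2.67032498e-04,
        -4.76713144e-01],
       [ 0.00000000e+00,  0.00000000e+00,  0.00000000e+00,
         1.00000000e+00]])}
```

View pics/w1.png

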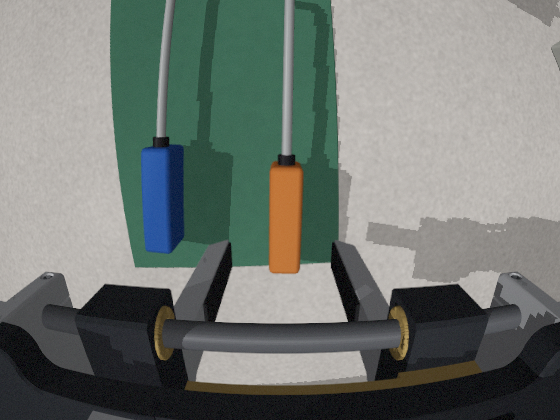

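The wrist view shows the orange handle (286,218) centred between the fingers and aligned with them, well clear of the blue handle (162,198). I'll descend and close on it.

```bash
python3 -m creep '[{"tx":0,"ty":0.2,"tz":0.003,"turn":0.002,"fingers":60},{"tx":0,"ty":0.4,"tz":0.003,"turn":0.002,"fingers":60},{"tx":0,"ty":0.47,"tz":0.003,"turn":0.002,"fingers":60},{"tx":0,"ty":0.505,"tz":0.003,"turn":0.002,"fingers":60},{"tx":0,"ty":0.505,"tz":0.003,"turn":0.002,"fingers":60},{"tx":0,"ty":0.505,"tz":0.003,"turn":0.002,"fingers":60},{"tx":0,"ty":0.505,"tz":0.003,"turn":0.002,"fingers":20},{"tx":0,"ty":0.505,"tz":0.003,"turn":0.002,"fingers":20},{"tx":0,"ty":0.505,"tz":0.003,"turn":0.002,"fingers":20},{"tx":0,"ty":0.505,"tz":0.003,"turn":0.002,"fingers":20},{"tx":0,"ty":0.505,"tz":0.003,"turn":0.002,"fingers":20},{"tx":0,"ty":0.505,"tz":0.003,"turn":0.002,"fingers":20},{"tx":0,"ty":0.505,"tz":0.003,"turn":0.002,"fingers":20}]' 45; python3 -c "
from h import *
rel([455,-372.3,9],-175.2)
c=optics.camera('wrist'); cv2.imwrite('pics/w2.png',c['frame'][:,:,::-1])"
```

```text
clock: 4.65
eef_pos: [455.3, -372.3, 10.7]
eef_rot: [-1.57, -0.0, -3.057]
wrist_force: [-0.4, -0.9, 2.7]
finger_gap: 25.6
clock 4.65 pos [ 455.3 -372.3   10.7] rpy [-8.9930e+01 -3.0000e-02 -1.7516e+02] gap 25.6 F [-0.4 -0.9  2.7] j [-0.75  0.61  1.57 -0.    0.97  0.74]
tx ty tz turn: [ 0.0014  0.0087 -0.0001] 0.0002
```

View pics/w2.png

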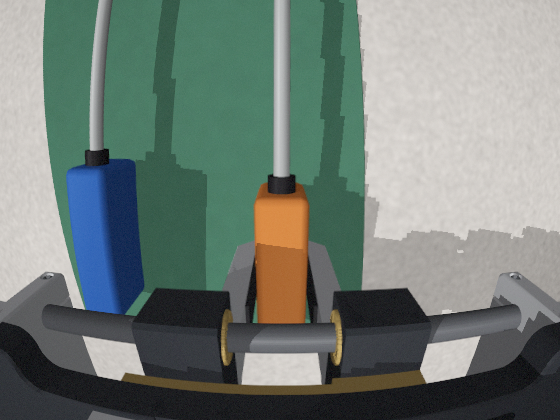

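Grasp confirmed: the gap is 25.6 mm, the handle sits upright between the pads (281,255) and the rod lies along column 281. Now I'll lift it.

```bash
python3 -m creep '[{"tx":0,"ty":-0.1,"tz":0,"turn":0,"fingers":20},{"tx":0,"ty":-0.25,"tz":0,"turn":0,"fingers":20},{"tx":0,"ty":-0.4,"tz":0,"turn":0,"fingers":20},{"tx":0,"ty":-0.5,"tz":0,"turn":0,"fingers":20},{"tx":0,"ty":-0.5,"tz":0,"turn":0,"fingers":20}]'; python3 -c "
from h import *
rel([473,-185,110],-137);rel([487.6,-20,110],-98.9)"
```

```text
clock: 5.2
eef_pos: [456.1, -372.7, 113.0]
eef_rot: [-1.567, 0.002, -3.057]
wrist_force: [0.4, 0.0, -1.8]
finger_gap: 25.8
clock 5.2 pos [ 456.1 -372.7  113. ] rpy [-8.9780e+01  1.2000e-01 -1.7515e+02] gap 25.8 F [ 0.4  0.  -1.8] j [-0.75  0.47  1.51 -0.    1.16  0.74]
tx ty tz turn: [-0.1637  0.0117 -0.928 ] -0.212
clock 5.2 pos [ 456.1 -372.7  113. ] rpy [-8.9780e+01  1.2000e-01 -1.7515e+02] gap 25.8 F [ 0.4  0.  -1.8] j [-0.75  0.47  1.51 -0.    1.16  0.74]
tx ty tz turn: [-0.3061  0.0089 -1.7439] -0.4236
```

```bash
python3 -m creep '[{"tx":-0.02,"ty":0.01,"tz":-0.12,"turn":-0.03,"fingers":20},{"tx":-0.05,"ty":0.01,"tz":-0.28,"turn":-0.06,"fingers":20},{"tx":-0.08,"ty":0.01,"tz":-0.46,"turn":-0.1,"fingers":20},{"tx":-0.11,"ty":0.01,"tz":-0.64,"turn":-0.14,"fingers":20},{"tx":-0.14,"ty":0.01,"tz":-0.8,"turn":-0.18,"fingers":20},{"tx":-0.16,"ty":0.01,"tz":-0.93,"turn":-0.212,"fingers":20},{"tx":-0.16,"ty":0.01,"tz":-0.93,"turn":-0.212,"fingers":20}]'; python3 -c "
from h import *
rel([487.6,-20,100],-98.9)"
```

```text
clock: 5.9
eef_pos: [471.7, -181.9, 108.7]
eef_rot: [-1.569, -0.001, -2.385]
wrist_force: [-0.1, -1.6, -2.4]
finger_gap: 25.4
clock 5.9 pos [ 471.7 -181.9  108.7] rpy [-8.9920e+01 -8.0000e-02 -1.3667e+02] gap 25.4 F [-0.1 -1.6 -2.4] j [-0.44  0.31  1.75 -0.    1.08  0.38]
tx ty tz turn: [-0.6134  0.0421 -0.534 ] -0.2098
```

```bash
python3 -m creep '[{"tx":-0.08,"ty":0,"tz":-0.07,"turn":-0.03,"fingers":20},{"tx":-0.2,"ty":0.01,"tz":-0.17,"turn":-0.07,"fingers":20},{"tx":-0.32,"ty":0.02,"tz":-0.28,"turn":-0.11,"fingers":20},{"tx":-0.44,"ty":0.03,"tz":-0.38,"turn":-0.15,"fingers":20},{"tx":-0.55,"ty":0.04,"tz":-0.48,"turn":-0.19,"fingers":20},{"tx":-0.613,"ty":0.04,"tz":-0.534,"turn":-0.21,"fingers":20},{"tx":-0.613,"ty":0.04,"tz":-0.534,"turn":-0.21,"fingers":20}]'; python3 -c "
from h import *
rel([487.6,-12,24.7],-98.9)
for n in ['top','scene']:
    c=optics.camera(n); np.savez(n+'1.npz',**c); f=c['frame']
    a=f[90:280,50:300] if n=='top' else f[140:420,130:500]
    cv2.imwrite(f'pics/{n}1.png',cv2.resize(a,None,fx=2.1,fy=2.1,interpolation=cv2.INTER_CUBIC)[:,:,::-1])
c=optics.camera('wrist'); cv2.imwrite('pics/w3.png',c['frame'][:,:,::-1])
"
```

```text
clock: 6.6
eef_pos: [487.2, -19.0, 99.2]
eef_rot: [-1.572, -0.002, -1.724]
wrist_force: [0.2, 0.2, -2.9]
finger_gap: 25.7
clock 6.6 pos [487.2 -19.   99.2] rpy [-90.09  -0.11 -98.76] gap 25.7 F [ 0.2  0.2 -2.9] j [-0.11  0.28  1.81 -0.    1.05  0.04]
tx ty tz turn: [-0.0354  0.3724 -0.0026] 0.0008
```

View pics/top1.png

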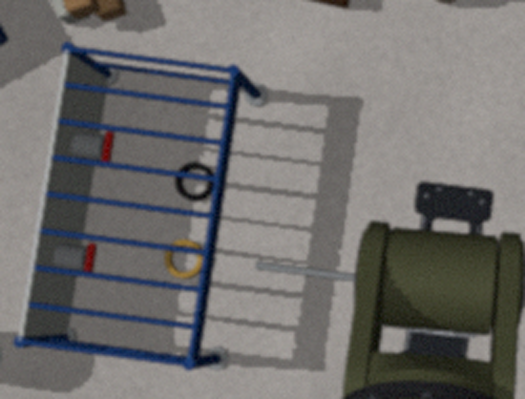

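View pics/w3.png

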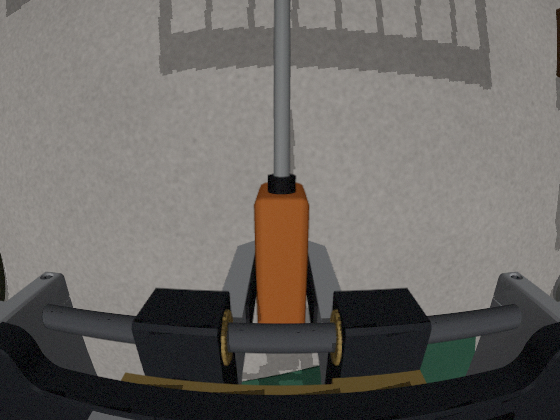

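View pics/scene1.png

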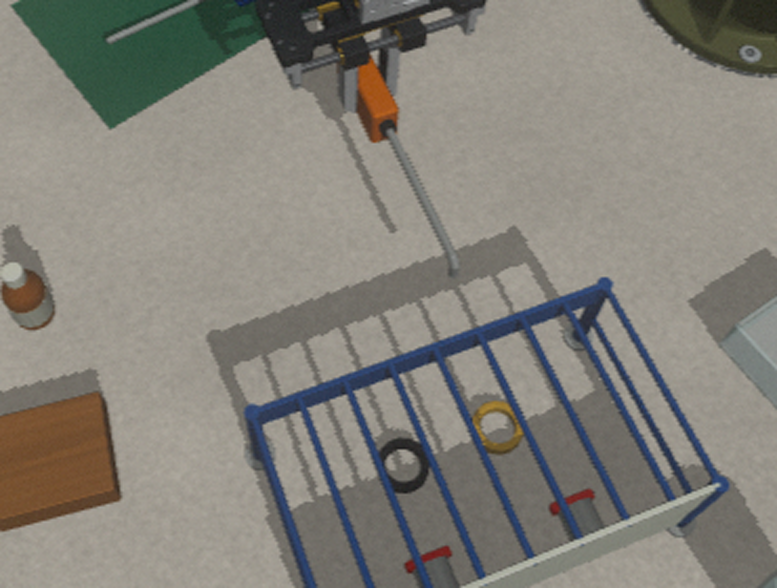

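The top view shows the hook tip at crop (258,264), lined up just in front of the guard with the brass ring. The wrist view shows the rod straight along column 281. I'll check the prong position against its prediction.

```bash
python3 -c "
from h import *
T=dict(np.load('top1.npz'));S=dict(np.load('scene1.npz'))
print(bp(T,(260/2.1+49.5,264/2.1+89.5),119.5), bp(S,(454/2.1+129.5,268/2.1+139.5),110))
print(proj(T,[516.1,168.8,119.5]),(260/2.1+49.5,264/2.1+89.5))
b=np.array([532,270.8]);
for yaw in [81.2]:
  u=np.array([np.cos(np.radians(yaw)),np.sin(np.radians(yaw))]); print('handle for prong on ring',b-190*u,'stage',b-190*u-95*u)
rel([488,-11,24.7],-98.8)
"
```

```text
[518.01845077 164.164615   119.5       ] [516.88476767 166.25625486 110.        ]
[171.09637751 216.19572917] (173.3095238095238, 215.21428571428572)
handle for prong on ring [502.93269111  83.03660753] stage [488.39903666 -10.84508871]
clock 6.75 pos [487.3 -20.9  99.8] rpy [-90.04  -0.13 -99.02] gap 25.5 F [-0.4  0.4 -1.7] j [-0.12  0.28  1.81 -0.    1.05  0.04]
tx ty tz turn: [-0.0503  0.3753 -0.0042] -0.0012
```

```bash
python3 -m creep '[{"tx":-0.02,"ty":0.1,"tz":0,"turn":0,"fingers":20},{"tx":-0.05,"ty":0.2,"tz":-0.004,"turn":0,"fingers":20},{"tx":-0.05,"ty":0.3,"tz":-0.004,"turn":0,"fingers":20},{"tx":-0.05,"ty":0.375,"tz":-0.004,"turn":0,"fingers":20},{"tx":-0.05,"ty":0.375,"tz":-0.004,"turn":0,"fingers":20},{"tx":-0.05,"ty":0.375,"tz":-0.004,"turn":0,"fingers":20}]'; python3 -c "
from h import *
rel([503,84,24.7],-98.8)
for n in ['top','scene']:
    c=optics.camera(n); np.savez(n+'2.npz',**c); f=c['frame']
    a=f[90:280,50:300] if n=='top' else f[200:400,230:480]
    cv2.imwrite(f'pics/{n}2.png',cv2.resize(a,None,fx=2.5,fy=2.5,interpolation=cv2.INTER_CUBIC)[:,:,::-1])
"
```

```text
clock: 7.35
eef_pos: [488.1, -11.8, 25.0]
eef_rot: [-1.572, -0.002, -1.73]
wrist_force: [-0.5, -0.0, -1.0]
finger_gap: 25.9
clock 7.35 pos [488.1 -11.8  25. ] rpy [-90.05  -0.13 -99.14] gap 25.9 F [-0.5 -0.  -1. ] j [-0.1   0.41  1.85 -0.    0.88  0.06]
tx ty tz turn: [-4.849e-01  3.000e-04 -2.600e-03] -0.0019
```

View pics/scene2.png

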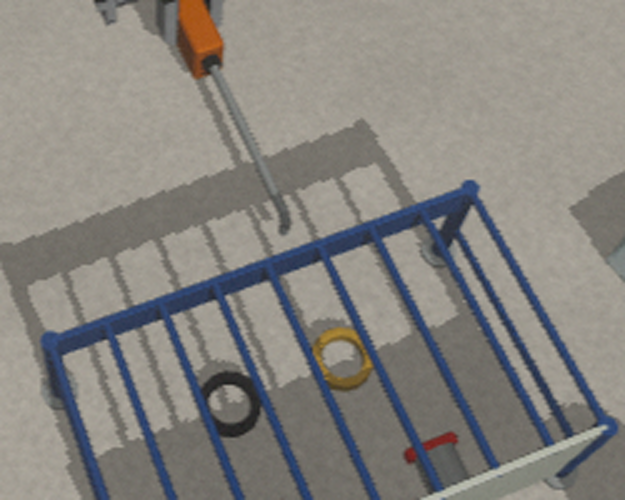

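View pics/top2.png

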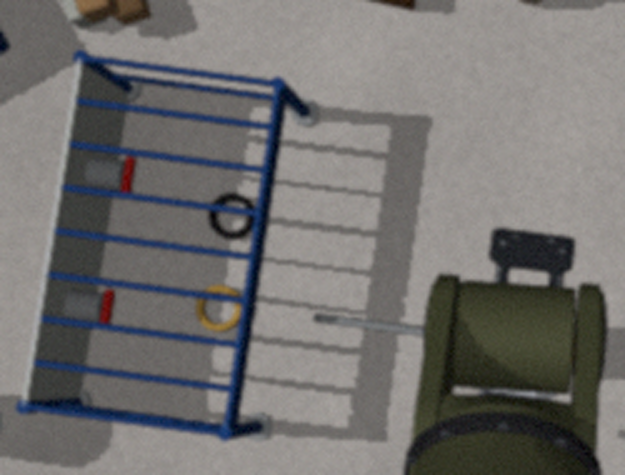

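The hook tip is at scene crop (285,230), low on the bench in front of the bar and heading for the brass ring. I'll advance it under the front.

```bash
python3 -c "
from h import *
S=dict(np.load('scene2.npz'));T=dict(np.load('top2.npz'))
print(bp(S,(285/2.5+229.5,230/2.5+199.5),20),bp(T,(320/2.5+49.5,318/2.5+89.5),45), np.array([488.1,-11.8])+190*np.array([np.cos(np.radians(80.9)),np.sin(np.radians(80.9))]))
"
python3 -m creep '[{"tx":-0.06,"ty":0,"tz":0,"turn":0,"fingers":20},{"tx":-0.15,"ty":0,"tz":0,"turn":-0.002,"fingers":20},{"tx":-0.25,"ty":0,"tz":0,"turn":-0.002,"fingers":20},{"tx":-0.35,"ty":0,"tz":0,"turn":-0.002,"fingers":20},{"tx":-0.44,"ty":0,"tz":0,"turn":-0.002,"fingers":20},{"tx":-0.49,"ty":0,"tz":0,"turn":-0.002,"fingers":20},{"tx":-0.49,"ty":0,"tz":0,"turn":-0.002,"fingers":20},{"tx":-0.49,"ty":0,"tz":0,"turn":-0.002,"fingers":20}]'; python3 -c "
from h import *
rel([503,84,24.7],-98.8)
for n in ['top','scene']:
    c=optics.camera(n); np.savez(n+'3.npz',**c); f=c['frame']
    a=f[160:260,80:200] if n=='top' else f[280:400,280:430]
    cv2.imwrite(f'pics/{n}3.png',cv2.resize(a,None,fx=5,fy=5,interpolation=cv2.INTER_CUBIC)[:,:,::-1])
"
```

```text
[515.96977274 173.13547972  20.        ] [518.47060482 170.18056859  45.        ] [518.15003278 175.80862328]
clock: 8.25
eef_pos: [504.0, 85.1, 25.5]
eef_rot: [-1.57, -0.002, -1.723]
wrist_force: [1.0, 0.1, -1.7]
finger_gap: 25.8
clock 8.25 pos [504.   85.1  25.5] rpy [-89.96  -0.13 -98.71] gap 25.8 F [ 1.   0.1 -1.7] j [ 0.1   0.44  1.79 -0.    0.91  0.25]
tx ty tz turn: [ 0.0061  0.004  -0.004 ] 0.0005
```

View pics/scene3.png

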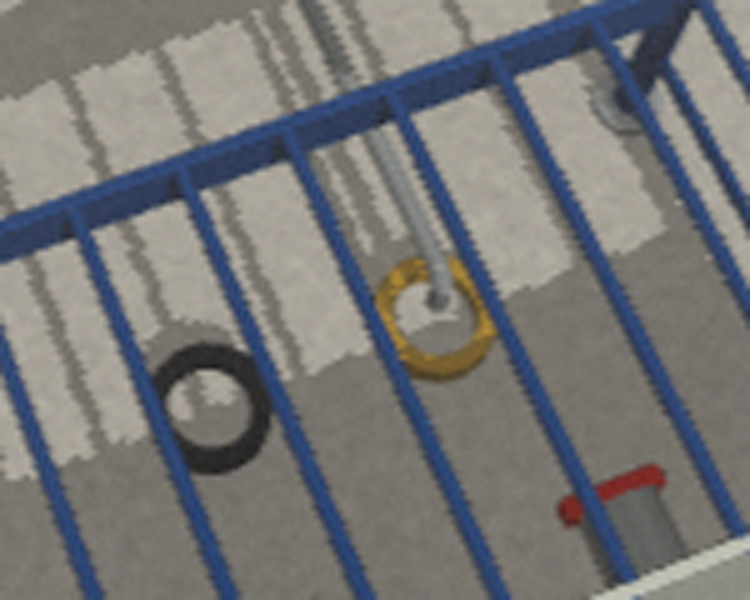

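View pics/top3.png

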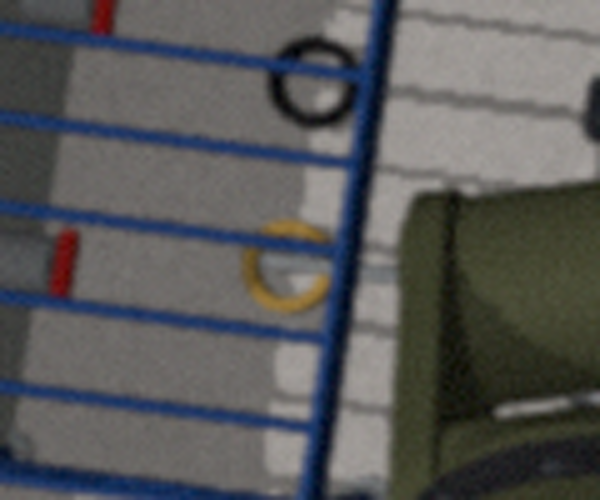

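```bash
python3 -c "
from h import *
S=dict(np.load('scene3.npz'));T=dict(np.load('top3.npz'))
print('tip',bp(S,(438/5+279.5,300/5+279.5),21),'ring',bp(S,(437,318)@np.eye(2)/5+279.5,10))
print('top bend',bp(T,(272/5+79.5,268/5+159.5),46),'ring',bp(T,(290/5+79.5,266/5+159.5),9))
u=np.array([np.cos(np.radians(81.3)),np.sin(np.radians(81.3))]);print('pred',np.array([504,85.1])+190*u)
rel([504,85.1,9.5],-98.8)
"
```

```text
tip [531.02498577 270.08494351  21.        ] ring [531.71968242 272.98537334  10.        ]
top bend [529.3017188  267.67463288  46.        ] ring [532.287722   270.18813123   9.        ]
pred [532.73955585 272.91383849]
clock 8.35 pos [504.   84.6  25.5] rpy [-89.96  -0.13 -98.77] gap 25.8 F [-0.9 -0.3 -0.9] j [ 0.1   0.44  1.79 -0.    0.91  0.25]
tx ty tz turn: [-0.0024  0.0799 -0.0003] 0.0002
```

The tip is within about 3 mm of the bore centre in both cameras. I'll lower it into the bore.

```bash
python3 -m creep '[{"tx":0,"ty":0.025,"tz":0,"turn":0,"fingers":20},{"tx":0,"ty":0.05,"tz":0,"turn":0,"fingers":20},{"tx":0,"ty":0.07,"tz":0,"turn":0,"fingers":20},{"tx":0,"ty":0.079,"tz":0,"turn":0,"fingers":20},{"tx":0,"ty":0.079,"tz":0,"turn":0,"fingers":20},{"tx":0,"ty":0.079,"tz":0,"turn":0,"fingers":20}]'; python3 -c "
from h import *
rel([488,-27,9.5],-98.8)
for n in ['scene']:
    c=optics.camera(n); np.savez(n+'4.npz',**c); f=c['frame']
    a=f[280:400,280:430]
    cv2.imwrite(f'pics/{n}4.png',cv2.resize(a,None,fx=5,fy=5,interpolation=cv2.INTER_CUBIC)[:,:,::-1])
"
```

```text
clock: 8.95
eef_pos: [504.0, 84.6, 9.7]
eef_rot: [-1.57, -0.002, -1.724]
wrist_force: [-0.2, -0.4, -2.9]
finger_gap: 25.3
clock 8.95 pos [504.   84.6   9.7] rpy [-89.97  -0.13 -98.77] gap 25.3 F [-0.2 -0.4 -2.9] j [ 0.1   0.47  1.8  -0.    0.87  0.25]
tx ty tz turn: [0.5638 0.0021 0.0059] 0.0002
```

View pics/scene4.png

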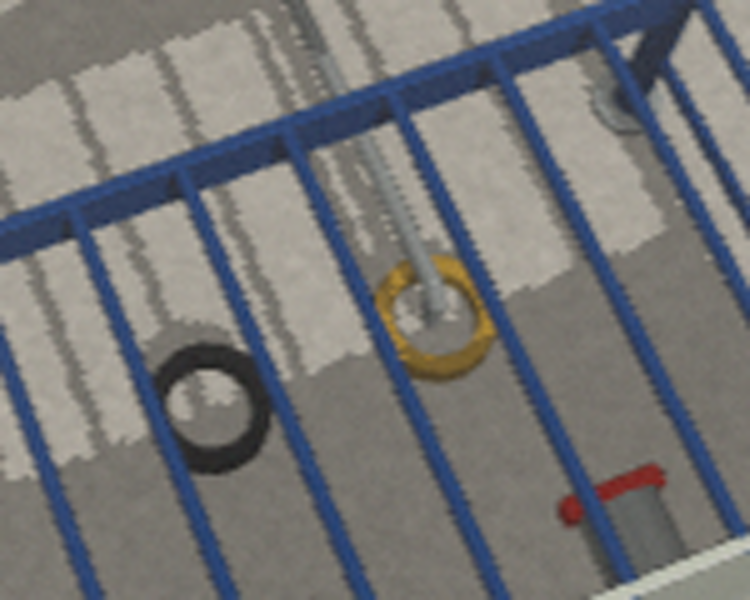

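The prong is down inside the bore at (433,310) and the ring is still flat. I'll draw it out slowly, straight along the guard's -x.

```bash
python3 -m creep '[{"tx":0.02,"ty":0,"tz":0,"turn":0,"fingers":20},{"tx":0.04,"ty":0,"tz":0,"turn":0,"fingers":20},{"tx":0.07,"ty":0,"tz":0,"turn":0,"fingers":20},{"tx":0.11,"ty":0,"tz":0,"turn":0,"fingers":20},{"tx":0.15,"ty":0,"tz":0,"turn":0,"fingers":20},{"tx":0.19,"ty":0,"tz":0,"turn":0,"fingers":20},{"tx":0.23,"ty":0,"tz":0,"turn":0,"fingers":20},{"tx":0.27,"ty":0,"tz":0,"turn":0,"fingers":20},{"tx":0.31,"ty":0,"tz":0,"turn":0,"fingers":20},{"tx":0.35,"ty":0,"tz":0,"turn":0,"fingers":20},{"tx":0.35,"ty":0,"tz":0,"turn":0,"fingers":20}]'; python3 -c "
from h import *
rel([480,-65,9.5],-98.8)
for n in ['scene']:
    c=optics.camera(n); np.savez(n+'5.npz',**c); f=c['frame']
    a=f[200:400,230:480]
    cv2.imwrite(f'pics/{n}5.png',cv2.resize(a,None,fx=3,fy=3,interpolation=cv2.INTER_CUBIC)[:,:,::-1])
"
```

```text
clock: 10.1
eef_pos: [493.3, 14.6, 9.9]
eef_rot: [-1.57, -0.002, -1.725]
wrist_force: [-0.5, -0.1, -1.3]
finger_gap: 25.8
clock 10.1 pos [493.3  14.6   9.9] rpy [-89.96  -0.13 -98.82] gap 25.8 F [-0.5 -0.1 -1.3] j [-0.04  0.44  1.85 -0.    0.86  0.11]
tx ty tz turn: [ 0.4032  0.0029 -0.0045] -0.0001
```

View pics/scene5.png

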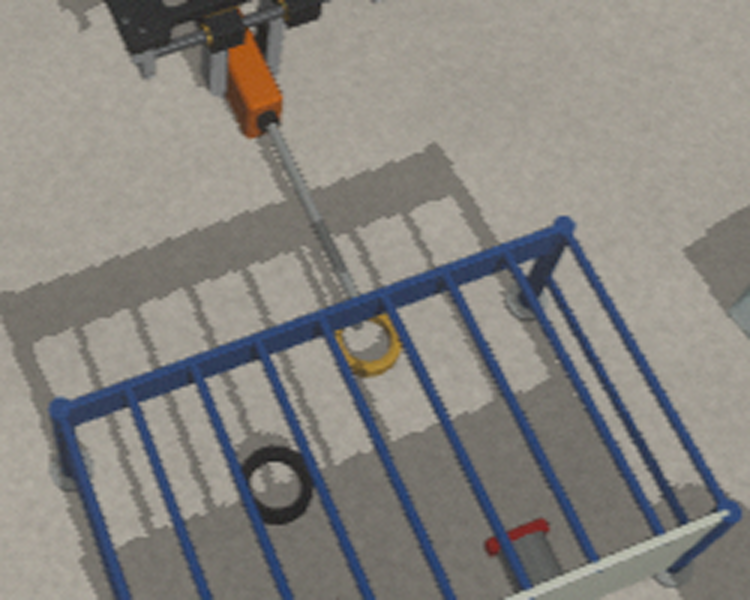

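The brass ring at (367,345) is following the hook and the black ring at (277,485) hasn't moved. I'll keep drawing.

```bash
python3 -m creep '[{"tx":0.02,"ty":0,"tz":0,"turn":0,"fingers":20},{"tx":0.05,"ty":0,"tz":0,"turn":0,"fingers":20},{"tx":0.09,"ty":0,"tz":0,"turn":0,"fingers":20},{"tx":0.13,"ty":0,"tz":0,"turn":0,"fingers":20},{"tx":0.17,"ty":0,"tz":0,"turn":0,"fingers":20},{"tx":0.21,"ty":0,"tz":0,"turn":0,"fingers":20},{"tx":0.25,"ty":0,"tz":0,"turn":0,"fingers":20},{"tx":0.29,"ty":0,"tz":0,"turn":0,"fingers":20},{"tx":0.33,"ty":0,"tz":0,"turn":0,"fingers":20},{"tx":0.36,"ty":0,"tz":0,"turn":0,"fingers":20},{"tx":0.385,"ty":0,"tz":0,"turn":0,"fingers":20},{"tx":0.4,"ty":0,"tz":0,"turn":0,"fingers":20},{"tx":0.41,"ty":0,"tz":0,"turn":0,"fingers":20},{"tx":0.41,"ty":0,"tz":0,"turn":0,"fingers":20}]'; python3 -c "
from h import *
rel([480,-65,9.5],-98.8)
for n in ['scene']:
    c=optics.camera(n); np.savez(n+'6.npz',**c); f=c['frame']
    a=f[160:400,200:480]
    cv2.imwrite(f'pics/{n}6.png',cv2.resize(a,None,fx=2.5,fy=2.5,interpolation=cv2.INTER_CUBIC)[:,:,::-1])
"
```

```text
clock: 11.55
eef_pos: [480.8, -66.1, 10.1]
eef_rot: [-1.57, -0.002, -1.725]
wrist_force: [-0.5, -0.3, -1.5]
finger_gap: 25.9
clock 11.55 pos [480.8 -66.1  10.1] rpy [-89.96  -0.13 -98.81] gap 25.9 F [-0.5 -0.3 -1.5] j [-0.21  0.43  1.87 -0.    0.85 -0.06]
tx ty tz turn: [-0.005   0.003  -0.0047] -0.0001
```

View pics/scene6.png

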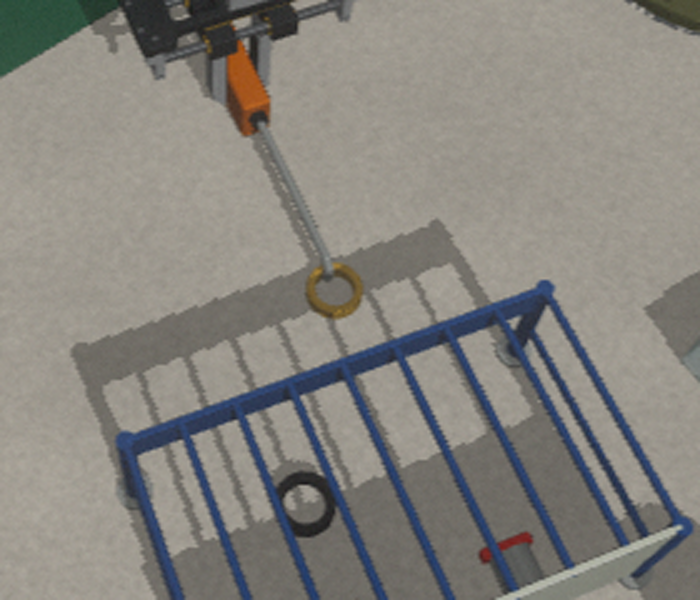

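The brass ring at (335,290) lies flat, well in front of the guard. I'll check its position, ease the prong off the ring wall and lift it straight out.

```bash
python3 -c "
from h import *
S=dict(np.load('scene6.npz')); r=bp(S,np.array([335,290])/2.5+[199.5,159.5],9);d=r[:2]-[568.5,213.5];print(r,'guard xy',d@[.155,.988],d@[-.988,.155])"
python3 -m creep '[{"tx":-0.015,"ty":0,"tz":0,"turn":0,"fingers":20},{"tx":-0.04,"ty":0,"tz":0,"turn":0,"fingers":20},{"tx":-0.045,"ty":0,"tz":0,"turn":0,"fingers":20},{"tx":-0.045,"ty":-0.04,"tz":0,"turn":0,"fingers":20},{"tx":-0.045,"ty":-0.1,"tz":0,"turn":0,"fingers":20},{"tx":-0.045,"ty":-0.18,"tz":0,"turn":0,"fingers":20},{"tx":-0.045,"ty":-0.25,"tz":0,"turn":0,"fingers":20},{"tx":-0.045,"ty":-0.25,"tz":0,"turn":0,"fingers":20}]'; python3 -c "
from h import *
rel([530,-105,60],-98.8)
for n in ['scene']:
    c=optics.camera(n); np.savez(n+'7.npz',**c); f=c['frame']
    a=f[160:400,200:480]
    cv2.imwrite(f'pics/{n}7.png',cv2.resize(a,None,fx=2.5,fy=2.5,interpolation=cv2.INTER_CUBIC)[:,:,::-1])
"
```

```text
[510.57371622 132.34517259   9.        ] guard xy -89.15954346723429 44.65217012437778
clock: 12.4
eef_pos: [483.4, -57.3, 62.6]
eef_rot: [-1.566, -0.002, -1.725]
wrist_force: [0.8, -0.0, -1.5]
finger_gap: 25.7
clock 12.4 pos [483.4 -57.3  62.6] rpy [-89.72  -0.14 -98.81] gap 25.7 F [ 0.8 -0.  -1.5] j [-0.19  0.34  1.84 -0.    0.96 -0.04]
tx ty tz turn: [0.2    0.0147 0.267 ] -0.0001
```

View pics/scene7.png

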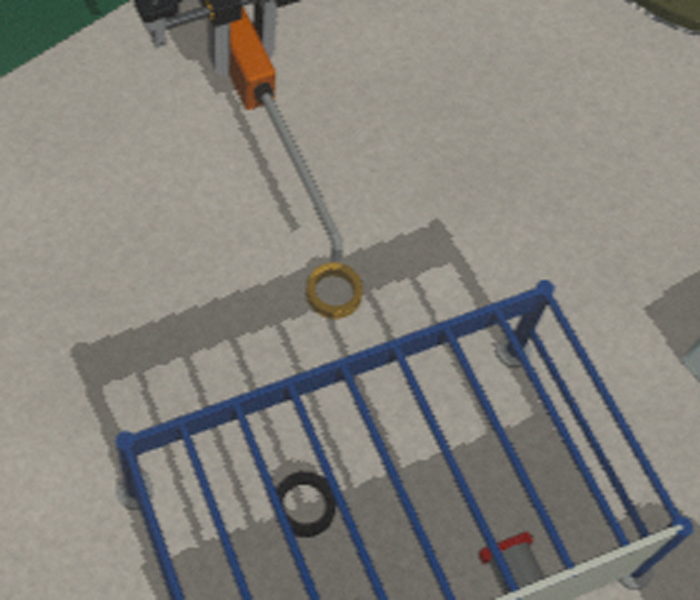

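The hook is out and raised, with the ring left flat at (335,290) and unmoved. I'll take the rod aside to clear bench.

```bash
python3 -m creep '[{"tx":0.02,"ty":0,"tz":0.03,"turn":0,"fingers":20},{"tx":0.06,"ty":0,"tz":0.08,"turn":0,"fingers":20},{"tx":0.11,"ty":0,"tz":0.15,"turn":0,"fingers":20},{"tx":0.16,"ty":0,"tz":0.22,"turn":0,"fingers":20},{"tx":0.2,"ty":0.01,"tz":0.267,"turn":0,"fingers":20},{"tx":0.2,"ty":0.01,"tz":0.267,"turn":0,"fingers":20},{"tx":0.2,"ty":0.1,"tz":0.267,"turn":0,"fingers":20},{"tx":0.2,"ty":0.2,"tz":0.267,"turn":0,"fingers":20},{"tx":0.2,"ty":0.24,"tz":0.267,"turn":0,"fingers":20},{"tx":0.2,"ty":0.24,"tz":0.267,"turn":0,"fingers":20},{"tx":0.2,"ty":0.24,"tz":0.267,"turn":0,"fingers":20}]'; python3 -c "
from h import *
rel([530,-105,8],-98.8)
for n in ['top','scene']:
    c=optics.camera(n); np.savez(n+'8.npz',**c); f=c['frame']
    a=f[40:280,180:480]
    cv2.imwrite(f'pics/{n}8.png',cv2.resize(a,None,fx=2.5,fy=2.5,interpolation=cv2.INTER_CUBIC)[:,:,::-1])
c=optics.camera('wrist'); cv2.imwrite('pics/w8.png',c['frame'][:,:,::-1])
"
```

```text
clock: 13.55
eef_pos: [529.8, -105.0, 14.2]
eef_rot: [-1.567, -0.002, -1.724]
wrist_force: [0.0, 0.1, -1.7]
finger_gap: 25.9
clock 13.55 pos [ 529.8 -105.    14.2] rpy [-89.79  -0.13 -98.81] gap 25.9 F [ 0.   0.1 -1.7] j [-0.26  0.51  1.71 -0.    0.91 -0.11]
tx ty tz turn: [-0.0001  0.0309  0.0011] -0.0
```

View pics/scene8.png

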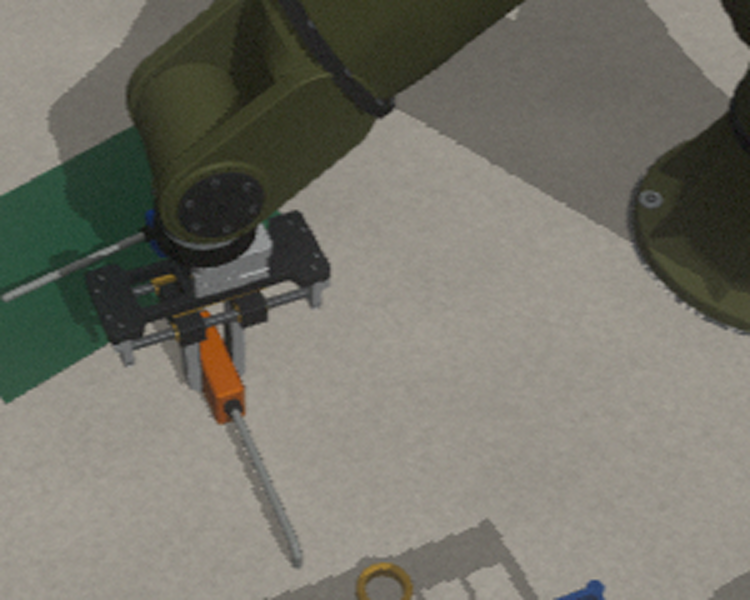

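View pics/w8.png

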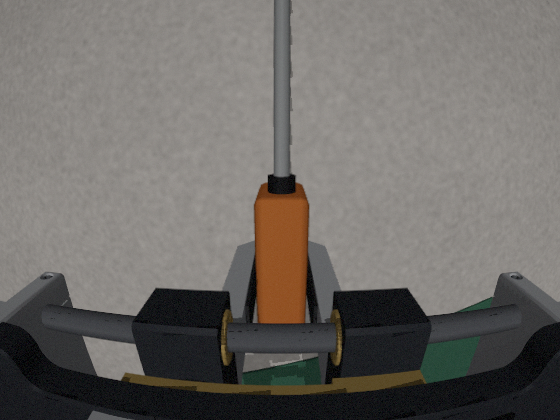

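```bash
python3 -c "
from h import *
T=dict(np.load('top0.npz')); W=cloud(T); h=cv2.cvtColor(T['frame'],cv2.COLOR_RGB2HSV).astype(int)
m=(h[...,0]>60)&(h[...,0]<95)&(h[...,1]>90)&(abs(W[...,2])<12)&(W[...,0]>510)&(W[...,0]<545)&(W[...,1]<0)
print(W[m][:,1].max(), np.percentile(W[m][:,1],99))"
```

```text
-204.2093974074766 -208.14776137725357
```

The mat edge is about 54 mm behind the handle's rear end, so this spot is bare bench. I'll lower the rod gently.

```bash
python3 -m creep '[{"tx":0,"ty":0.012,"tz":0,"turn":0,"fingers":20},{"tx":0,"ty":0.022,"tz":0,"turn":0,"fingers":20},{"tx":0,"ty":0.03,"tz":0,"turn":0,"fingers":20},{"tx":0,"ty":0.03,"tz":0,"turn":0,"fingers":20},{"tx":0,"ty":0.03,"tz":0,"turn":0,"fingers":20}]'; python3 -c "
from h import *
rel([530,-105,7.7],-98.8)"
```

```text
clock: 14.2
eef_pos: [530.0, -105.1, 8.4]
eef_rot: [-1.566, -0.002, -1.725]
wrist_force: [1.3, -0.3, -2.2]
finger_gap: 25.9
clock 14.2 pos [ 530.  -105.1    8.4] rpy [-89.75  -0.14 -98.82] gap 25.9 F [ 1.3 -0.3 -2.2] j [-0.26  0.52  1.72 -0.    0.9  -0.11]
tx ty tz turn: [-0.0005  0.0035  0.    ] -0.0001
```

```bash
python3 -m creep '[{"tx":0,"ty":0.004,"tz":0,"turn":0,"fingers":20},{"tx":0,"ty":0.004,"tz":0,"turn":0,"fingers":20},{"tx":0,"ty":0.004,"tz":0,"turn":0,"fingers":20}]'; python3 -c "
from h import *
rel([530,-105,7.7],-98.8)"
```

```text
clock: 14.5
eef_pos: [530.1, -105.1, 7.8]
eef_rot: [-1.566, -0.002, -1.725]
wrist_force: [-0.5, 0.8, 1.0]
finger_gap: 26.1
clock 14.5 pos [ 530.1 -105.1    7.8] rpy [-89.73  -0.14 -98.81] gap 26.1 F [-0.5  0.8  1. ] j [-0.26  0.52  1.72 -0.    0.9  -0.11]
tx ty tz turn: [-0.0006  0.0003 -0.0006] -0.0001
```

The vertical force rose from -2 N to +1 N, so the base is on the bench. I'll release and then rise.

```bash
python3 -m creep '[{"tx":0,"ty":0,"tz":0,"turn":0,"fingers":30},{"tx":0,"ty":0,"tz":0,"turn":0,"fingers":40},{"tx":0,"ty":0,"tz":0,"turn":0,"fingers":60},{"tx":0,"ty":0,"tz":0,"turn":0,"fingers":60},{"tx":0,"ty":0,"tz":0,"turn":0,"fingers":60},{"tx":0,"ty":-0.1,"tz":0,"turn":0,"fingers":60},{"tx":0,"ty":-0.3,"tz":0,"turn":0,"fingers":60},{"tx":0,"ty":-0.5,"tz":0,"turn":0,"fingers":60},{"tx":0,"ty":-0.75,"tz":0,"turn":0,"fingers":60},{"tx":0,"ty":-1,"tz":0,"turn":0,"fingers":60},{"tx":0,"ty":-1,"tz":0,"turn":0,"fingers":60},{"tx":0,"ty":-1,"tz":0,"turn":0,"fingers":60}]'; python3 -c "
from h import *
rel([530,-105,208],-98.8)
c=optics.camera('wrist'); cv2.imwrite('pics/w9.png',c['frame'][:,:,::-1])
c=optics.camera('scene'); np.savez('scene9.npz',**c); cv2.imwrite('pics/scene9.png',c['frame'][:,:,::-1])
"
```

```text
clock: 15.7
eef_pos: [529.4, -104.6, 208.4]
eef_rot: [-1.564, -0.003, -1.725]
wrist_force: [0.1, -0.0, -0.6]
finger_gap: 60.0
clock 15.7 pos [ 529.4 -104.6  208.4] rpy [-89.62  -0.16 -98.81] gap 60.0 F [ 0.1 -0.  -0.6] j [-0.26  0.27  1.55 -0.    1.31 -0.11]
tx ty tz turn: [0.0016 0.0021 0.0031] -0.0001
```

View pics/w9.png

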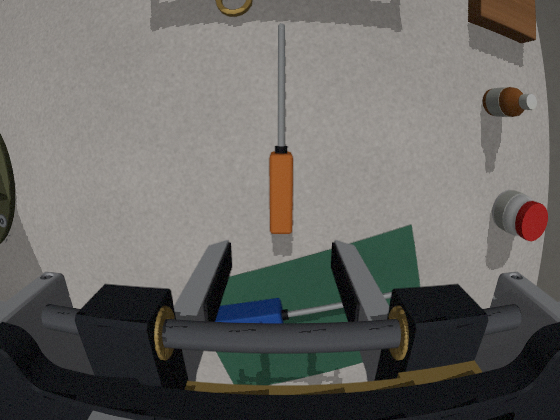

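View pics/scene9.png

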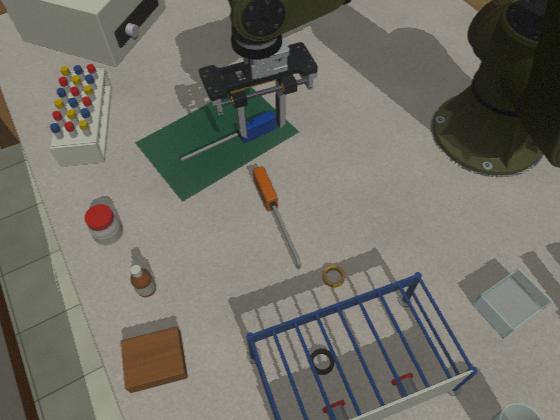

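The rod stands alone with its handle at (265,188), the brass ring lies in front of the guard at (334,275), and the black ring is at (321,361) as at the start. One depth check before I hand in.

```bash
python3 -c "
from h import *
S=dict(np.load('scene9.npz')); W=cloud(S); h=cv2.cvtColor(S['frame'],cv2.COLOR_RGB2HSV).astype(int)
m=(h[...,0]>5)&(h[...,0]<14)&(h[...,1]>200)&(h[...,2]>90)&(W[...,2]>38)&(W[...,1]<0); Q=W[m]
print('handle top z',np.percentile(Q[:,2],[5,50,95]),Q.mean(0), cv2.minAreaRect(Q[:,:2].astype(np.float32)))
m=(h[...,0]>18)&(h[...,0]<30)&(h[...,1]>120)&(W[...,1]>90)&(W[...,1]<180)&(W[...,0]>450)&(W[...,0]<570); Q=W[m]
print('brass',Q.min(0),Q.max(0)); A=dict(np.load('scene0.npz'))
a=A['frame'][340:382,300:342].astype(int);b=S['frame'][340:382,300:342].astype(int);print('black region diff',abs(a-b).mean(),abs(a-b).max())
rel([530,-105,208])
print(manip.sign_off())"
```

```text
handle top z [42.28373833 44.7381118  46.89750325] [ 530.27415406 -104.91743789   44.61411632] ((530.20849609375, -105.09153747558594), (88.13549041748047, 22.689937591552734), 80.86836242675781)
brass [490.84708951 111.66012765   5.13697817] [532.61177226 153.5676343   17.67063862]
black region diff 2.545918367346939 14
clock 15.8 pos [ 528.7 -104.4  206.4] rpy [-89.85  -0.13 -98.81] gap 60.2 F [-1.  -0.6 -0.1] j [-0.26  0.27  1.55 -0.    1.31 -0.11]
tx ty tz turn: [ 0.0021 -0.0079  0.0069] 0
the job is handed in; nothing more can be done
None
```

The job is done and was handed in at 15.8 s of the 42 s. I took the orange rod by its handle and put the hook in under the guard front into the brass collar's bore. I drew the collar straight out, lifted the hook clear, set the rod down on bare bench and let go. The fingers never touched the collar.

What the last checks showed:
- **Brass collar:** it lies flat, with its centre at about (512, 133). That is roughly 89 mm in front of the guard's front edge, so its near rim clears the guard by more than 60 mm.
- **Rod:** it stands on its handle base. The top of the handle measures about 44.7 mm above the bench, against the 44 mm given. The gripper is open and about 200 mm above it.
- **Black collar:** it has not moved. The camera image around it differs from the first one only by noise.
- **Forces:** the wrist force stayed within about 3 N in every reading I took.

No check failed. Camera and predicted positions differed by up to about 5 mm, which left enough clearance for the prong in the bore.

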